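Rock a tight printing block out of its sprung jig

TASK

The wooden printing block is stuck tight between the two sprung jaws of the aluminium jig. Grip its upright handle gently, rock it side to side, leaning it a little (some 10 degrees) towards one jaw and then the other, several times, so that it works its way up until it comes free; do not simply pull, because that lifts the jig off its bed, and the jig must stay down. Finish while holding the block level and still in the gripper, straight above the jig and just clear of the jaws (a finger's breadth or so), and leave the stamp and pot beside the jig and the dish in the tray where they are.

Things in the scene. Friction and masses are not known exactly. Their poses are not given: they have to be found in the camera images.
- block_grip (a point): Centre of the printing block's upright handle, 64 mm above the block's underside, on its middle axis. The handle is a square wooden post 22 by 22 mm, 60 mm tall (30 mm above and below this point). z is up while seated, y points across the jig from jaw to jaw: rocking side to side turns the block about x. A squeeze of more than about 90 N crushes the handle.
- block: The same wooden printing block, loose, one piece, about 110 to 200 g; origin at the centre of its underside, axes as block_grip. Below the handle its body measures 60 (x) by 44 (y) by 34 mm tall. At the start it is seated: origin at jig_seat, upright.
- jig_seat (a point): Centre of the jig's seat, the flat floor on which the block's underside rests at the start (18 mm above the table). z up, y across from jaw to jaw, x along the jaws. Low rails, 5 mm above the seat, lie 3 mm clear of the block's ends in x. The jig's plate is 110 by 200 mm; dowels stick up at y = +86 and -86 mm, to 22 mm above the seat.
- jaw_left: Rubber-faced sprung jaw at the jig's +y side; origin on its face, at seat height and mid-length. Touches the block's +y side. 70 mm long (x), 14 mm thick, top 24 mm above the seat. Presses with about 16 N, gives up to 8 mm outward, closes 3 mm inward once the block is out. Friction holds this side of the block with about 8 to 11 N. A fixed housing 18 mm thick stands 26 mm behind the face, as tall as the jaw.
- jaw_right: The same at the jig's -y side, pressing towards +y. A straight lift drags on both jaws, 16 to 22 N, more than the jig's weight. Tilting the block about one side slides only the other side up (8 to 11 N) and the jig stays down. A tilt of 0.2 rad about one side raises the block's middle by about 4 mm, and friction keeps the height won.
- bed: Flat steel plate fixed on the table, 150 (x) by 220 (y) by 6 mm, that carries the jig on two dowels; origin at the centre of its underside, 18 mm below the seat; axes as jig_seat.
- jig (a joint): How far the jig has been lifted off its bed (m): 0 = down, at most 0.03. It slides freely up and down on two dowels and is held down only by its weight of 13 N.
- tray: Cream enamel tray, fixed, 200 (x) by 260 (y) by 32 mm tall; origin at the centre of its underside. Leave alone.
- dish: Small round paint dish standing in the cream tray, 48 mm across, 22 mm tall; origin at the centre of its underside. Leave alone.
- stamp: Plain round wooden stamp without handle, 40 mm across, 30 mm tall, standing beyond the jig; origin at the centre of its underside. Leave alone.
- pot_a: Square plastic pot with a lid, 56 mm wide, 42 mm tall, standing on the robot's side of the jig; origin at the centre of its underside. Leave alone.
Things that resemble listed ones, but are neither listed nor needed, are in the scene too. Of the things shaped like the block, the wooden one is meant.

How it is judged (in metres and radians):
On the way, in this order (a step that is already met when the one before it is completed fails the run):
1. the block is leaned to one side in the jaws (4 degrees or more) (angle between block_grip's own y axis and vertical below 1.5 rad and z of block_grip in the frame of jig_seat below 0.084 m), for 0.02 s.
2. the block is leaned to the other side, still between the jaws (angle between block_grip's own y axis and vertical above 1.64 rad and z of block_grip in the frame of jig_seat below 0.088 m), for 0.02 s.
At the end, for the whole second after the job is handed in: The block is held in the gripper at rest, upright within 10 degrees, its underside 3 to 40 mm above the tops of the jaws and within 30 mm of straight above the seat, touching nothing but the fingers, with the jig down on its bed (z of block_grip in the frame of jig_seat between 0.091 and 0.128 m and horizontal distance between block_grip and jig_seat below 0.03 m and angle between block_grip's own z axis and vertical below 0.17 rad and contact force between block and bed below 0.2 N and contact force between block and the fingers above 2 N and linear speed of block below 0.02 m/s and value of joint jig below 0.002 m); the arm keeps its last pose, push and grip.
It fails at once if the jig is lifted more than 6 mm off its bed (value of joint jig above 0.006 m).
It fails at once if the block is leaned over more than 23 degrees (angle between block_grip's own z axis and vertical above 0.4 rad).
It fails at once if the handle is squeezed harder than 90 N a side (contact force between the fingers and block above 180 N).
It fails at once if the stamp, the lidded pot beside the jig or the paint dish is moved more than 30 mm (distance of any of dish, stamp, pot_a from where it was at the start of the episode above 0.03 m).
It also fails if it takes over 38 s, if anything falls off the work surface, if the arm or the gripper's body presses on something with over 40 N, if the wrist force passes 120 N, or if a joint passes its speed limit or range.

ROBOT

A 7-joint arm with a two-finger parallel gripper is mounted at the origin on the work surface. World frame = base frame: x ahead of the robot, y to its left, z up, the work surface at z = 0. Lengths are in mm, angles in degrees, forces in N, time in s.
With the tool pointing down it reaches from about 375 to 925 mm from the base axis. Payload 3.1 kg.
Tool frame: the origin (TCP) lies on the centre line of the jaws, within the pads' length; the fingertips stand 19 mm ahead of it and the grasp point (between the pads) is the TCP (env.tips_ahead is the distance from the TCP to the fingertips, in mm); z points along the fingers, y is the line along which they close (so a half turn about z gives the same grasp; the last joint's range is limited). The gripper opens to 85 mm and grips with 20 to 120 N. Pads are 22 mm wide; open, the fingers measure 114 mm over their backs; the gripper's body (76 mm by 85 mm) begins 54 mm behind the grasp point. The pads swing forward as they close: fully open they stand 13 mm farther back than shut.
Start: joints at [59.198, 21.939, 2.515, 91.553, -1.026, 66.532, -2.859], TCP at [276.762, -588.138, 250.269] pointing down, gripper open.
Joint ranges: [-149.38, 149.38], [-23.57, 123.04], [-84.95, 90], [0, 143.3], [-89.99, 269.99], [3.08, 112.72], [-163.45, 163.45]. Speed limits (degrees/s): [159.86, 159.86, 180, 180, 180, 180, 180].

INTERFACE

Orientations are given as [roll, pitch, yaw] about the fixed x, y, z axes, in that order (R = Rz(yaw) Ry(pitch) Rx(roll)).
In Python, from rig import env, fingers, sensors, eyes gives the robot as it stands. Calls block until the motion is done:
- env.move_ptp(position, orientation): joint-space move of the TCP to a pose.
- env.servo_line(position, frame=None, rate=150, contact_N=None): straight line of the TCP; frame=None keeps the orientation; rate is the mean speed in mm/s. With contact_N (N) it stops when the force on the tool has changed by that much, and returns True; else False.
- env.move_joints(angles): joint-space move.
- fingers.gripper_open() and fingers.grasp(effort=None): open the fingers fully, or close them until they stop; effort is the grip in N (None keeps the last).
- env.sleep(seconds).
- env.inverse_kinematics(position, orientation): joint angles nearest the present ones, or None.
- sensors.state(): the state.
- eyes.get_image(name): name is "scene" or "top"; returns a dict with "image" (420x560x3 uint8, red, green, blue), "depth" (420x560 float32, mm along the optical axis (not along the pixel's ray), 0 where there is no reading), "camera_matrix" (3x3 intrinsics, pixels), "R" (3x3) and "t" (3): a world point X has camera coordinates R X + t. Camera axes: x right, y down, z forward; pixel columns grow to the right and rows downward; lengths in mm; the calibration is good to about 2 mm. A picture is of the moment at which its call begins.
A pose or a line that the arm cannot do raises env.Unreachable and nothing moves.
- env.hand_in(): hands the job in; it is judged then, once.
The state is a dict: "time_s": time; "joint_pos": joint angles; "qvel": joint speeds; "effort": joint torques, N m; "eef_pos": TCP position; "tool_rot": TCP orientation; "contact_force": force on the tool from outside, world axes, zero at the start; "torque": the same for the moment, N m; "gripper_width": finger opening in mm; "finger_force": force on a finger pad.
Only numpy, scipy, OpenCV 4.12 (cv2) and the standard library are available. Lean on these libraries where they do the work, as an engineer would, in place of code of your own. Each camera call takes 0.05 s, during which the arm holds its last target. There are 200 camera calls.

## Working session

There is one attempt and no reset: what is moved stays moved. The work goes in short steps, each a Python script; the robot and the scene stay as the last script left them, time stands still between calls to the robot, and variables do not carry over. Pictures are saved under pics/ and viewed, at most 10 in all, crops included, and the job is handed in when it is done.

```bash
mkdir -p pics; python3 - <<'E'
from rig import env, fingers, sensors, eyes
import cv2, numpy as np
for n in("scene","top"):
    d=eyes.get_image(n); cv2.imwrite(f"pics/{n}0.png",d["image"][:,:,::-1]); np.savez(f"pics/{n}0.npz",**d)
    print(n,d["camera_matrix"].tolist(),np.round(d["R"],3).tolist(),d["t"])
print(sensors.state())
E
```

```text
scene [[542.7223162661461, 0.0, 272.97561319994753], [0.0, 542.7223162661461, 207.34708684415338], [0.0, 0.0, 1.0]] [[0.686, 0.727, -0.012], [0.434, -0.423, -0.796], [-0.584, 0.541, -0.605]] [-345.5593468  -214.30541001 1773.33857869]
top [[405.2531954417135, 0.0, 278.14620935673787], [0.0, 405.2531954417135, 208.54102634997733], [0.0, 0.0, 1.0]] [[-0.007, -0.999, 0.033], [-0.996, 0.004, -0.089], [0.089, -0.034, -0.996]] [-66.52724582 572.60703317 822.56337264]
{'time_s': 0.1, 'joint_pos': array([59.19955477, 21.9894014 ,  2.51232627, 91.64238151, -1.02723672,
       66.53266729, -2.85829183]), 'qvel': array([ 0.00875984, -0.12373511,  0.00637275, -0.24791655,  0.06155324,
        0.00082683,  0.0533018 ]), 'effort': array([ 2.99929707e-03, -4.34733260e+01,  1.02953073e+00, -2.50456560e+01,
        1.09681970e-02,  5.43678922e-03,  1.68601491e-05]), 'eef_pos': array([ 276.36859019, -587.39496743,  248.97025318]), 'tool_rot': array([-1.79858184e+02,  6.27678505e-03,  2.52009478e+01]), 'contact_force': array([ 0.36715089,  0.60498294, -0.58163825]), 'torque': array([ 0.04448704, -0.03338568, -0.00064334]), 'finger_force': 0.0, 'gripper_width': 85.5261162590244}
```

View pics/top0.png

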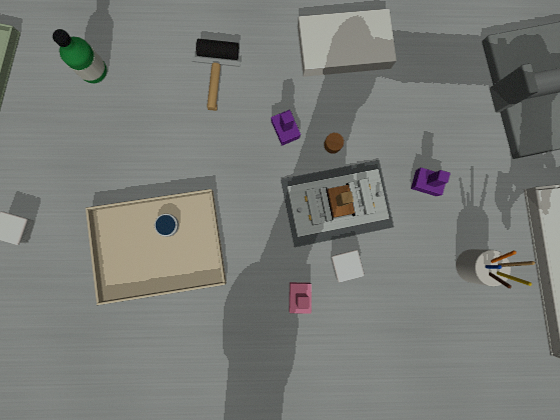

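View pics/scene0.png

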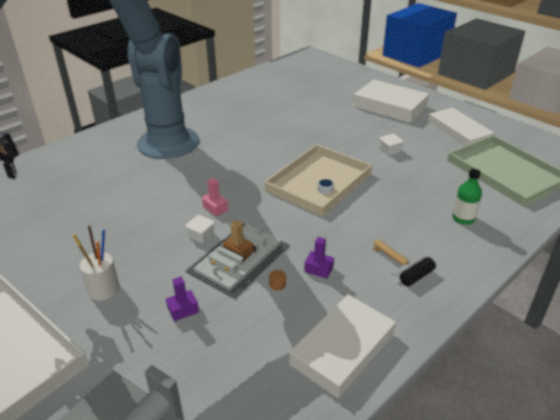

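The top view shows the wooden block at about (344,201) in the jig on its dark bed (corners about (282,180), (378,160), (393,226), (297,245)). The pot is at (348,266), the stamp at (334,143) and the dish at (166,225). The purple and pink blocks are decoys.

```bash
cat > h.py <<'E'
import numpy as np, cv2
def ray(d,uv,z):
    K,R,t=d["camera_matrix"],d["R"],d["t"]; c=-R.T@t
    v=R.T@np.linalg.inv(K)@np.array([uv[0],uv[1],1.]); return c+v*(z-c[2])/v[2]
def pts(d):
    K,R,t=d["camera_matrix"],d["R"],d["t"]; v,u=np.mgrid[:420,:560]; Z=d["depth"]
    P=np.stack([(u-K[0,2])/K[0,0]*Z,(v-K[1,2])/K[1,1]*Z,Z],-1); return (P-t)@R
E
python3 - <<'E'
from h import *
d=dict(np.load("pics/top0.npz")); s=dict(np.load("pics/scene0.npz"))
P=pts(d); im=d["image"]; hsv=cv2.cvtColor(im,cv2.COLOR_RGB2HSV)
W=P[150:255,275:400]; ok=d["depth"][150:255,275:400]>0
# bed+jig footprint : points above 3.5mm, in region
C=ray(d,(338,203),18)
near=(np.hypot(P[...,0]-C[0],P[...,1]-C[1])<145)&(d["depth"]>0)
m=(near&(P[...,2]>3)).astype(np.uint8)
m[235:,325:375]=0   # drop pot
n,l,st,c=cv2.connectedComponentsWithStats(m)
k=l[203,315] or 1+np.argmax(st[1:,4]); k=1+np.argmax(st[1:,4])
r=cv2.minAreaRect(P[l==k][:,:2].astype(np.float32)); print("footprint",r,"C",C)
# dark bed by colour
g=cv2.cvtColor(im,cv2.COLOR_RGB2GRAY); print("bed gray",g[190,285:300],g[228,300])
for name,dd,reg in(("top",d,(325,370,175,225)),("scene",s,(218,262,212,265))):
    PP=pts(dd); h=cv2.cvtColor(dd["image"],cv2.COLOR_RGB2HSV); M=np.zeros((420,560),bool); M[reg[2]:reg[3],reg[0]:reg[1]]=1
    M&=(h[...,0]<20)&(h[...,1]>90)&(dd["depth"]>0)
    print(name,M.sum(),"z",np.percentile(PP[M][:,2],[1,25,50,75,99]).round(1))
    for lo,hi in((105,120),(75,105),(45,60)):
        q=M&(PP[...,2]>lo)&(PP[...,2]<hi)
        if q.sum()>8: print(lo,hi,q.sum(),PP[q].mean(0).round(1),cv2.minAreaRect(PP[q][:,:2].astype(np.float32)))
a=cv2.resize(im[150:255,275:400],None,fx=5,fy=5,interpolation=cv2.INTER_CUBIC)
cv2.imwrite("pics/c1.png",a[:,:,::-1])
E
```

```text
footprint ((586.5911865234375, -197.67393493652344), (154.62448120117188, 223.2898712158203), 11.125514030456543) C [ 584.34744797 -197.52222345   18.        ]
bed gray [ 74  75  69 116 161 148 119 119 122 120 122 121 119 121 118] 121
top 659 z [ 40.7  51.3  52.6  71.4 114. ]
105 120 121 [ 585.8 -196.8  111.7] ((586.048828125, -196.9383544921875), (21.754650115966797, 19.97994613647461), 10.589018821716309)
75 105 40 [ 581.7 -190.4   90.4] ((580.4329833984375, -193.11343383789062), (28.095256805419922, 13.194380760192871), 52.420196533203125)
45 60 446 [ 584.  -194.4   52.1] ((586.128173828125, -197.54922485351562), (59.75145721435547, 44.040767669677734), 10.883696556091309)
scene 568 z [ 23.6  48.5  51.8  80.5 111.9]
105 120 60 [ 592.4 -199.1  109.3] ((590.4964599609375, -197.23190307617188), (20.194988250732422, 23.115327835083008), 0.024547064676880836)
75 105 103 [ 595.9 -202.1   89.8] ((595.628173828125, -201.91744995117188), (26.094926834106445, 16.151182174682617), 57.71049499511719)
45 60 259 [ 596.1 -202.9   50.7] ((590.4730224609375, -198.76699829101562), (62.5214729309082, 46.439537048339844), 7.189791202545166)
```

View pics/c1.png

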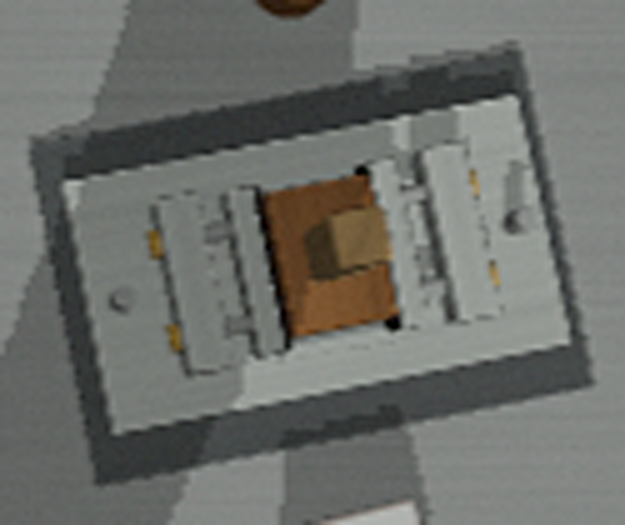

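The block is at (586.3, -197.3), yaw 10.9°. I'll grip across the jaws (closing along jig y), so the tilt moment is carried by pad pressure.

```bash
python3 - <<'E'
from rig import env, fingers, sensors, eyes
import numpy as np, cv2
X,Y,yaw=586.3,-197.3,10.9
o=[180,0,yaw]
env.move_ptp([X,Y,270],o)
env.servo_line([X,Y,130],rate=150)
s=sensors.state(); print(s["time_s"],s["eef_pos"],s["tool_rot"],s["contact_force"])
env.servo_line([X,Y,84],rate=60)
s=sensors.state(); print(s["time_s"],s["eef_pos"],s["tool_rot"],s["contact_force"])
fingers.grasp(60); env.sleep(.2)
s=sensors.state(); print(s["time_s"],s["eef_pos"],s["tool_rot"],s["contact_force"],s["torque"],s["gripper_width"],s["finger_force"])
d=eyes.get_image("scene"); a=cv2.resize(d["image"][150:300,150:350],None,fx=3.5,fy=3.5,interpolation=cv2.INTER_CUBIC)
cv2.imwrite("pics/g1.png",a[:,:,::-1])
E
```

```text
3.0 [ 587.30496711 -197.65504956  131.1995603 ] [ 1.79937577e+02 -1.21355743e-01  1.08912622e+01] [-0.34919616  0.48487876  0.74417216]
3.9167 [ 586.69270417 -197.37857525   84.28958765] [ 1.79982678e+02 -3.74315257e-02  1.09033273e+01] [-0.27915511  0.17336382 -0.94007673]
4.7167 [ 586.31795861 -196.99203112   84.32732749] [-1.79979241e+02  2.32737050e-03  1.09001996e+01] [-1.44338606  2.31497201  4.14238032] [ 0.25171104  0.35801009 -0.09183214] 21.096671613336845 60.40341317653656
```

View pics/g1.png

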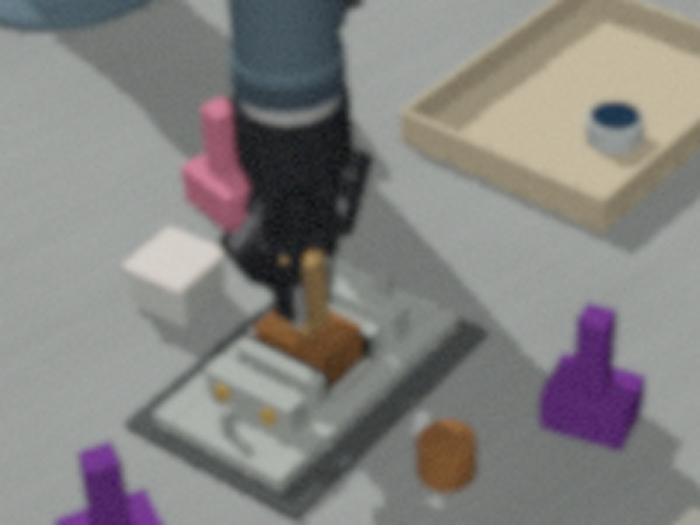

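The handle is held between the fingers (near pixel (315,290)) at 60 N and the block is still seated. Next is the first lean and the counter-lean, with the force printed at each step.

```bash
cat > rock.py <<'E'
from rig import env, fingers, sensors, eyes
import numpy as np, json, os
from scipy.spatial.transform import Rotation as R
X,Y,yaw=586.3,-197.3,10.9
H=84-18                       # TCP above block underside
F='st.json'
b=json.load(open(F)) if os.path.exists(F) else [0.,0.,0.]   # underside centre y,z (jig frame), tilt deg
rot=lambda a:np.array([[np.cos(a),-np.sin(a)],[np.sin(a),np.cos(a)]])
def go(y,z,th,rate):
    t=np.array([y,z])+rot(np.radians(th))@[0,H]
    p=R.from_euler('z',yaw,degrees=True).apply([0,t[0],0])+[X,Y,18+t[1]]
    env.servo_line(list(p),[180+th,0,yaw],rate=rate)
    b[:]=[y,z,th]; json.dump(b,open(F,'w'))
    s=sensors.state(); f=R.from_euler('z',-yaw,degrees=True).apply(s["contact_force"])
    print(f"{s['time_s']:.2f} th {th:.1f} act {(s['tool_rot'][0]%360)-180:.1f} z {z:.1f} dTCP {np.round(s['eef_pos']-p,1)} F {np.round(f,1)} M {np.round(s['torque'],2)} w {s['gripper_width']:.1f} ff {s['finger_force']:.0f}")
def swing(th1,half=21.,step=5.,rate=18):
    "turn about the low bottom edge (slightly inside it) to tilt th1"
    y,z,th0=b; side=-1 if th1>th0 else 1
    e=np.array([side*half,0]); piv=np.array([y,z])+rot(np.radians(th0))@e
    for th in np.linspace(th0,th1,int(np.ceil(abs(th1-th0)/step))+1)[1:]:
        c=piv-rot(np.radians(th))@e; go(c[0],c[1],th,rate)
E
python3 - <<'E'
from rock import *
import cv2
swing(10)
d=eyes.get_image("scene"); a=cv2.resize(d["image"][150:300,150:350],None,fx=3.5,fy=3.5,interpolation=cv2.INTER_CUBIC)
cv2.imwrite("pics/g2.png",a[:,:,::-1])
swing(0)
E
```

```text
5.25 th 5.0 act 5.0 z 1.8 dTCP [0.1 0.4 0.3] F [-2.2  2.6  4. ] M [-0.05  0.42 -0.03] w 21.2 ff 61
5.73 th 10.0 act 10.1 z 3.6 dTCP [-0.   1.2  0.4] F [-1.8  3.3  6.2] M [ 0.19  0.49 -0.01] w 21.1 ff 61
6.27 th 5.0 act 5.1 z 5.5 dTCP [-0.1  0.6 -0.9] F [ 1.8  2.  -2.8] M [ 0.49 -0.34 -0.05] w 21.7 ff 60
6.75 th 0.0 act 0.0 z 7.3 dTCP [-0.  -0.1 -0.8] F [ 3.6  2.4 -7.1] M [ 0.58 -0.65  0.01] w 21.2 ff 59
```

View pics/g2.png

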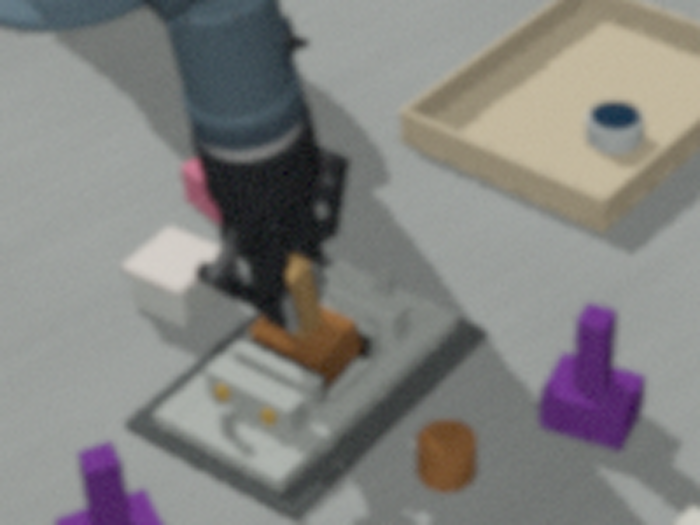

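The block leans visibly with the gripper (handle tilted at (303,295)). The pull on the tool is only about 7 N, so the jig is down. I'll keep rocking.

```bash
python3 - <<'E'
from rock import *
import cv2
swing(-10,20.5); swing(10,20.5)
d=eyes.get_image("scene"); a=cv2.resize(d["image"][150:300,150:350],None,fx=3.5,fy=3.5,interpolation=cv2.INTER_CUBIC)
cv2.imwrite("pics/g3.png",a[:,:,::-1])
E
```

```text
7.23 th -5.0 act -5.0 z 9.1 dTCP [-0.  -0.6 -0.6] F [  3.9   0.4 -10.3] M [ 0.88 -0.77  0.06] w 21.2 ff 59
7.72 th -10.0 act -10.0 z 10.9 dTCP [ 0.1 -1.  -0.2] F [  3.7  -1.1 -11.2] M [ 0.84 -0.79  0.13] w 21.6 ff 59
8.20 th -5.0 act -5.0 z 12.6 dTCP [-0.2 -0.2 -0.2] F [  2.7  -0.5 -11.2] M [ 0.54 -0.82  0.08] w 21.4 ff 60
8.68 th 0.0 act -0.0 z 14.4 dTCP [-0.2  0.5 -0.1] F [  3.1  -0.2 -10.9] M [ 0.18 -0.83 -0.06] w 21.1 ff 60
9.17 th 5.0 act 5.0 z 16.2 dTCP [-0.3  0.8 -0. ] F [ 2.6  0.4 -9.5] M [ 0.04 -0.69 -0.11] w 21.3 ff 60
9.65 th 10.0 act 10.0 z 18.0 dTCP [-0.2  0.8  0.2] F [ 1.7  1.8 -7.1] M [ 0.09 -0.43 -0.12] w 21.3 ff 60
```

View pics/g3.png

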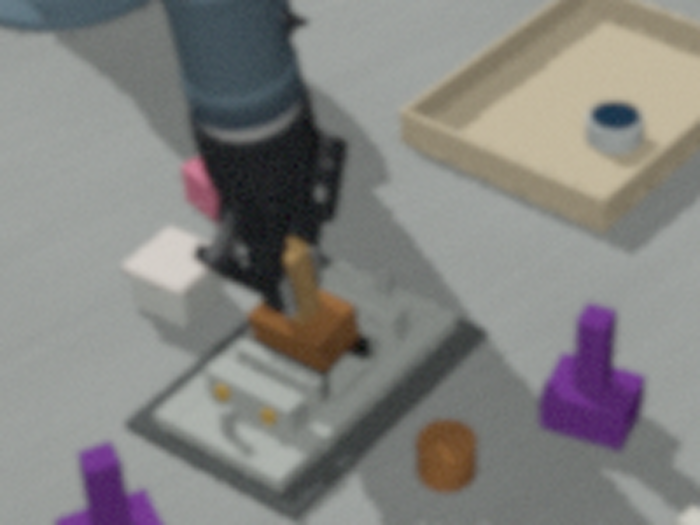

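The block has risen clearly and is still in the jaws (body bottom near (320,365)). The jig is down. More swings should free it.

```bash
python3 - <<'E'
from rock import *
swing(-10,20.5); swing(10,20.5); swing(0,20.5)
go(b[0],b[1]+2,0,10)
E
```

```text
10.18 th 5.0 act 5.0 z 19.7 dTCP [-0.1 -0.1  0.2] F [ 1.5  1.8 -6.7] M [ 0.31 -0.34 -0.01] w 21.4 ff 61
10.67 th 0.0 act 0.0 z 21.5 dTCP [-0.1 -0.4  0.1] F [ 0.1  1.3 -5.8] M [ 0.67 -0.11  0.01] w 21.3 ff 61
11.15 th -5.0 act -5.1 z 23.3 dTCP [ 0.8 -1.6  1.2] F [-0.4  0.3 -1.5] M [0.11 0.01 0.04] w 21.8 ff 62
11.63 th -10.0 act -10.0 z 25.1 dTCP [ 0.3 -1.1  0.4] F [ 1.3 -1.3 -0.8] M [ 0.05 -0.    0.01] w 21.2 ff 62
12.12 th -5.0 act -5.0 z 26.9 dTCP [-0.1 -0.  -0.2] F [-0.2  0.1 -1.4] M [0.14 0.05 0.02] w 21.5 ff 62
12.60 th 0.0 act 0.0 z 28.7 dTCP [-0.1  0.6 -0.2] F [-0.1 -1.  -1.4] M [0.05 0.02 0.01] w 21.2 ff 62
13.08 th 5.0 act 5.0 z 30.4 dTCP [-0.1  0.4 -0.2] F [-0.2 -0.5 -1.5] M [-0.12 -0.   -0.02] w 21.3 ff 62
13.57 th 10.0 act 10.0 z 32.2 dTCP [-0.1  0.2 -0.2] F [ 0.5 -0.2 -1.3] M [-0.21 -0.07  0.02] w 21.3 ff 62
14.05 th 5.0 act 5.0 z 34.0 dTCP [0.2 1.1 0.2] F [ 0.5 -0.4 -1.9] M [-0.11 -0.06 -0.01] w 21.1 ff 62
14.53 th 0.0 act 0.0 z 35.8 dTCP [-0.  -0.2 -0. ] F [ 0.5 -0.9 -2.2] M [ 0.05 -0.02  0.05] w 21.3 ff 62
14.88 th 0.0 act -0.0 z 37.8 dTCP [ 0.1 -0.6  0.1] F [-0.6  0.1 -1.1] M [-0.    0.02  0.01] w 21.1 ff 62
```

Only the block's weight is on the tool now, so it is free. I'll centre it, then check it visually and by depth.

```bash
python3 - <<'E'
from rock import *
from h import pts
import cv2
go(0,43,0,20); env.sleep(.5)
d=eyes.get_image("scene"); P=pts(d); h=cv2.cvtColor(d["image"],cv2.COLOR_RGB2HSV)
M=np.zeros((420,560),bool); M[195:268,215:262]=1
M&=(h[...,0]<20)&(h[...,1]>90)&(d["depth"]>0)
print(np.percentile(P[M][:,2],[2,50,98]))
a=cv2.resize(d["image"][150:300,150:350],None,fx=3.5,fy=3.5,interpolation=cv2.INTER_CUBIC)
cv2.imwrite("pics/g4.png",a[:,:,::-1])
E
```

```text
15.30 th 0.0 act -0.0 z 43.0 dTCP [0.2 0.1 0.3] F [ 0.5  0.2 -1.6] M [-0.01 -0.03 -0.08] w 21.5 ff 62
[ 62.55823065  92.02650681 154.38672715]
```

View pics/g4.png

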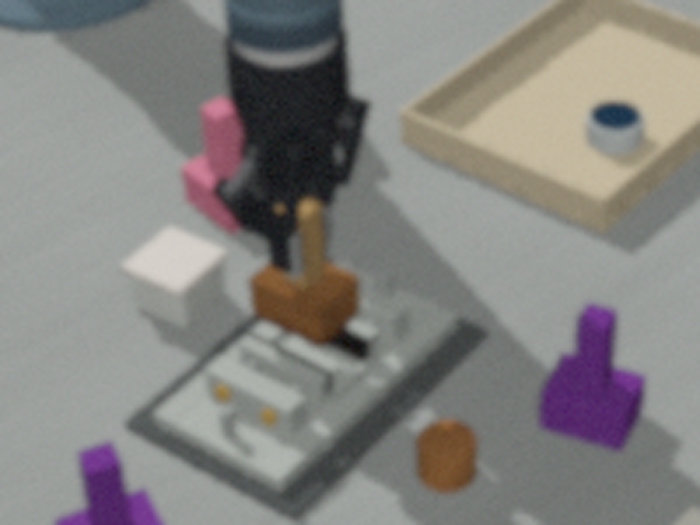

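The block is level and clear above the jaws (underside about 61 mm, jaw tops 42 mm). The jig is down and everything else is where it was.

```bash
python3 -c "
from rig import env
print(env.hand_in())"
```

```text
the job is handed in; nothing more can be done
None
```

I rocked the block free and handed the job in with it held level about 19 mm above the jaws, the jig down and the stamp, pot and dish not moved; the hand-in gave no verdict.

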